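# Put the loop tool away and snap the tool case shut

## Task

Put the loop tool (the one of the three tools on the board that ends in a wire loop) away in the empty front bay of the open tool case, lying flat on the floor of the bay. Then swing the lid over and press its front edge down past the catch until it is fully shut and stays so by itself. Leave everything else where it is.

Things in the scene. Friction and masses are not known exactly. Their poses are not given: they have to be found in the camera images.
- lid (a joint): lid angle (rad): 0 fully shut, grows as it opens, at most 1.95; 1.57 upright, more leans back. Starts at 1.6 to 1.85. Stiff hinge: the lid stays at any angle, it does not fall. At about 0.065 it meets the spring catch, its front edge 10 mm proud; pressing at the front edge then takes 6 to 11 N (twice that half-way to the hinge) until it snaps at about 0.03 and is held shut. The stop at 0 is rigid
- case: light grey plastic tool case fixed to the table, 150 mm (x) by 240 mm (y), 50 mm high; walls and floor 4 mm. Origin: centre of its underside. +x points from the front wall (catch, towards the robot) to the rear wall (hinge); z up. A divider 4 mm thick along y at x = +22 mm, its top 42 mm above the table, parts the empty front bay from a narrow rear bay with other tools
- bay (a point): centre of the inner floor of the empty front bay, 4 mm above the table; axes as the case. The bay is 91 mm in x and 232 mm in y, and 46 mm deep from rim to floor; room for the loop tool to lie along y
- lid_hinge (a point): mid-width point of the lid's hinge axis: at case x = +75 mm, 50 mm above the table; the axis is parallel to the case's y. Turns with the lid; when shut its axes are those of the case. In these axes the lid stretches 150 mm along -x, 6 mm thick (0 to +6 mm in z), 240 mm wide in y
- lid_front (a point): mid-width point on the lid's outer face, 10 mm from its free (front) edge, 140 mm from the hinge axis: the place to press. Turns with the lid; 56 mm above the table when shut. In front of it a tab 44 mm wide reaches 18 mm beyond the lid's edge, with a tongue that hangs 27 mm below the lid's underside
- loop_tool: loop trimming tool, to be put away: flat wooden handle 105 x 18 x 16 mm, steel ferrule 12 mm in diameter, open pear-shaped wire loop 32 mm wide; 160 mm in all, about 50 g. Origin on its underside, x along it to the loop: handle from x = -80 to +25 mm, loop +34 to +80 mm; z up. Starts flat on the board in any of three places, beside two tools with the same handle
- loop_end (a point): far end of the wire loop of the loop tool, at mid-thickness (8 mm above its underside)
- butt_end (a point): butt end of the handle of the loop tool, at mid-thickness (8 mm above its underside)
- board: fixed plywood board 220 mm (x) by 260 mm (y), 10 mm thick, with the three tools lying side by side on it about 85 mm apart, roughly along its x. Origin: centre of its underside
- knife: bystander: tool with the same handle as the loop tool but a flat steel blade 46 mm long; same axes and origin
- brush: bystander: tool with the same handle but a flat dark brush head 26 mm wide; same axes and origin
- pot: bystander: brown clay pot 104 mm wide, 95 mm high, open on top, standing on a round metal banding wheel 170 mm wide, 38 mm high; origin under its centre
- bowl: bystander: white bowl 140 mm wide, 50 mm high, on the table; origin under its centre
- dish: bystander: small terracotta dish 72 mm wide, 30 mm high, on the table between the bowl and the wheel; origin under its centre
- mallet: bystander: wooden mallet lying left of the case, head 76 mm thick and 130 mm long, handle 140 mm, its x along it towards the head; origin on its underside, near the joint of handle and head
- jar: bystander: closed glass jar with a white cap 68 mm wide, 85 mm high, on the table beyond the case; origin under its centre
Things that resemble listed ones, but are neither listed nor needed, are in the scene too. What is shaped like the loop_tool but pink or white is not meant.

How it is judged (in metres and radians):
On the way, in this order (a step that is already met when the one before it is completed fails the run):
1. the loop tool lies flat in the front bay, released (x of loop_end in the frame of bay between -0.047 and 0.047 m and y of loop_end in the frame of bay between -0.118 and 0.118 m and z of loop_end in the frame of bay between 0 and 0.022 m and x of butt_end in the frame of bay between -0.047 and 0.047 m and y of butt_end in the frame of bay between -0.118 and 0.118 m and z of butt_end in the frame of bay between 0 and 0.022 m and contact force between the fingers and loop_tool below 0.1 N), for 0.2 s.
2. the lid is swung over, to within about 30 degrees of shut (value of joint lid below 0.5 rad), for 0.1 s.
At the end, for the whole second after the job is handed in: The lid is shut past the catch (lid angle below 0.02 rad, about 3 mm at the front edge) and the loop tool lies still in the front bay: both its ends within the bay's walls (bay frame: x within 47 mm, y within 118 mm) and their mid-thickness points no more than 22 mm above the bay floor (x of loop_end in the frame of bay between -0.047 and 0.047 m and y of loop_end in the frame of bay between -0.118 and 0.118 m and z of loop_end in the frame of bay between 0 and 0.022 m and x of butt_end in the frame of bay between -0.047 and 0.047 m and y of butt_end in the frame of bay between -0.118 and 0.118 m and z of butt_end in the frame of bay between 0 and 0.022 m and linear speed of loop_tool below 0.03 m/s and value of joint lid below 0.02 rad); the robot touches nothing.
It fails at once if the knife or the brush is moved more than 30 mm (distance of any of knife, brush from where it was at the start of the episode above 0.03 m).
It fails at once if the clay pot, bowl, dish, mallet or jar is moved more than 30 mm (distance of any of pot, bowl, dish, mallet, jar from where it was at the start of the episode above 0.03 m).
It also fails if it takes over 58 s, if anything falls off the work surface, if the arm or the gripper's body presses on something with over 40 N, if the wrist force passes 120 N, or if a joint passes its speed limit or range.

## Robot

A 6-joint arm with a two-finger parallel gripper is mounted at the origin on the work surface. World frame = base frame: x ahead of the robot, y to its left, z up, the work surface at z = 0. Lengths are in mm, angles in rad, forces in N, time in s.
With the tool pointing down it reaches from about 350 to 775 mm from the base axis. Payload 7.3 kg.
Tool frame: the origin (TCP) lies at the very end of the fingers, on their centre line; the grasp point (between the pads) lies bot.grip_point_offset behind it (bot.grip_point_offset is the distance from the TCP to the grasp point, in mm); z points along the fingers, y is the line along which they close (so a half turn about z gives the same grasp; the last joint's range is limited). The gripper opens to 92 mm and grips with 3 to 60 N. Pads are 19 mm wide; open, the fingers measure 130 mm over their backs; the gripper's body (75 mm by 190 mm) begins 47 mm behind the grasp point.
Start: joints at [-1.458, 0.342, 1.524, -0, 1.275, -0.146], TCP at [134.38, -507.53, 226.741] pointing down, gripper open.
Joint ranges: [-2.53, 2.53], [-0.77, 2.02], [0.04, 2.7], [-1, 4.14], [0.28, 2.66], [-3.11, 3.11]. Speed limits (rad/s): [2.57, 2.57, 3.14, 3.14, 3.14, 3.14].

## Interface

Orientations are given as [roll, pitch, yaw] about the fixed x, y, z axes, in that order (R = Rz(yaw) Ry(pitch) Rx(roll)).
In Python, from plant import bot gives the robot as it stands. The module is installed in compiled form; this text tells all that it offers.
- The arm moves only by the tool carry_out, never from a script. Its argument "plan" is a list of rows, each an object of numbers: "tx", "ty", "tz": the shift along the world's x, y, z in mm; "rx", "ry", "rz": the turn, a rotation vector about the world's x, y, z in rad. A call has 1 to 12 rows; each row shifts and turns the commanded pose from where the row before left it; what a row does not reach is not made up. A row lasts 1/10 s, in which the tool goes at most 50 mm and 8.59 degrees, less where a joint would pass 70% of its speed; a pose out of reach is approached as far as the arm can. A call with a gripper value outside its range is refused whole. "gripper" is the closure, from 0 (fully open) to 1 (shut), set as the call begins (left out, the last holds). The fingers move at their own pace and stop on an object; the grip force is fixed at half the most. Time passes only in rows, so rows that do not move let the fingers close. It gives the time, the measured TCP pose, the force, the opening and the grip force at its end, in the units of the state.
- bot.get_obs(): the state, without advancing time (a new reading comes with each control period).
- bot.capture(name): name is "scene" or "side" or "wrist"; returns the picture (384x512x3 uint8, red, green, blue); there is no depth.
- bot.camera_model(name): a dict with "camera_matrix" (3x3 intrinsics, pixels), "dist" ([k1, k2, p1, p2, k3] as OpenCV has them; the pictures are not rectified), "R" (3x3) and "t" (3): a world point X has camera coordinates R X + t. Camera axes: x right, y down, z forward; pixel columns grow to the right and rows downward; lengths in mm; the calibration is good to about 2 mm. A picture is of the moment at which its call begins: read the wrist's pose just before it. camera_model takes no time and is no camera call; for the wrist camera it gives the pose at the moment of the call.
- bot.close_job(): hands the job in; it is judged then, once.
The state is a dict: "time": time; "joint_positions": joint angles; "dq": joint speeds; "tau": joint torques, N m; "tool_pos": TCP position; "tcp_rot": TCP orientation; "contact_force": force on the tool from outside, world axes, zero at the start; "moment": the same for the moment, N m; "grip_width": finger opening in mm; "finger_force": force on a finger pad.
Only numpy, scipy, OpenCV 4.12 (cv2) and the standard library are available. Lean on these libraries where they do the work, as an engineer would, in place of code of your own. Each camera call takes 0.05 s, during which the arm holds its last target. There are 200 camera calls.

## Working session

There is one attempt and no reset: what is moved stays moved. The work goes in short steps, Python scripts to look and compute and a tool call to move; the robot and the scene stay as the last step left them, time stands still between calls to the robot, and variables do not carry over. Pictures are saved under pics/ and viewed, at most 10 in all, crops included, and the job is handed in when it is done.

Besides the shell and the picture viewer there is one more tool, called after "Call:" as name([rows], argument=value, ...), one row to a line, values as JSON. carry_out: Moves the arm, as the interface text tells. Its arguments: {"type":"object","properties":{"plan":{"type":"array"},"gripper":{"type":"number"}},"required":["plan"]}

```bash
mkdir -p pics
cat > h.py <<'E'
import numpy as np, cv2
from plant import bot
def snap(cam,fn=None):
    m=bot.camera_model(cam); im=bot.capture(cam)
    if fn: cv2.imwrite('pics/'+fn,im[:,:,::-1])
    return im,m
def ray(m,uv):
    K=np.array(m['camera_matrix'],float);d=np.array(m['dist'],float)
    p=cv2.undistortPoints(np.array([[uv]],float),K,d)[0,0]
    R=np.array(m['R']);t=np.array(m['t']).ravel()
    return -R.T@t, R.T@np.array([p[0],p[1],1])
def atz(m,uv,z):
    o,d=ray(m,uv); return o+d*(z-o[2])/d[2]
def proj(m,X):
    R=np.array(m['R']);t=np.array(m['t'],float).ravel()
    return cv2.projectPoints(np.array(X,float).reshape(-1,3),cv2.Rodrigues(R)[0],t,np.array(m['camera_matrix'],float),np.array(m['dist'],float))[0][:,0]
E
python3 - <<'E'
from h import *
a,m=snap('scene','scene.png');b,n=snap('side','side.png')
import pickle;pickle.dump((m,n),open('cams.pkl','wb'))
cv2.imwrite('pics/scene_b.png',cv2.resize(a[:,:,::-1],(800,600),interpolation=cv2.INTER_CUBIC))
cv2.imwrite('pics/side_b.png',cv2.resize(b[:,:,::-1],(800,600),interpolation=cv2.INTER_CUBIC))
for q in (m,n): print(-np.array(q['R']).T@np.array(q['t']).ravel(), np.array(q['R'])[2])
print(bot.get_obs(),bot.grip_point_offset)
E
```

```text
[ 938.7158444  -744.383596    788.23917829] [-0.37653178  0.66304037 -0.64699404]
[ 386.88099336 1205.19285029 1047.25472529] [ 0.06975197 -0.76709571 -0.63772944]
{'time': 0.1, 'joint_positions': array([-1.45802165e+00,  3.42616180e-01,  1.52493283e+00, -2.46943649e-05,
        1.27543188e+00, -1.46013215e-01]), 'dq': array([-3.73417453e-06, -3.58253073e-03, -3.12067647e-03,  2.08823711e-04,
       -1.52133483e-03,  3.01073762e-04]), 'tau': array([ 4.95161585e-04, -4.32006955e+01, -2.44694656e+01,  7.17657083e-02,
        5.25863981e-02, -4.43172053e-05]), 'tool_pos': array([ 134.31646563, -507.13432792,  226.12965315]), 'tcp_rot': array([-3.14021575e+00, -1.78618234e-04,  2.58794974e-01]), 'contact_force': array([ 0.01201479, -0.21380398, -0.2738292 ]), 'moment': array([-0.01549661, -0.01825257, -0.00539159]), 'finger_force': 0.0, 'grip_width': 91.80046814968887} 18.8
```

View pics/scene_b.png

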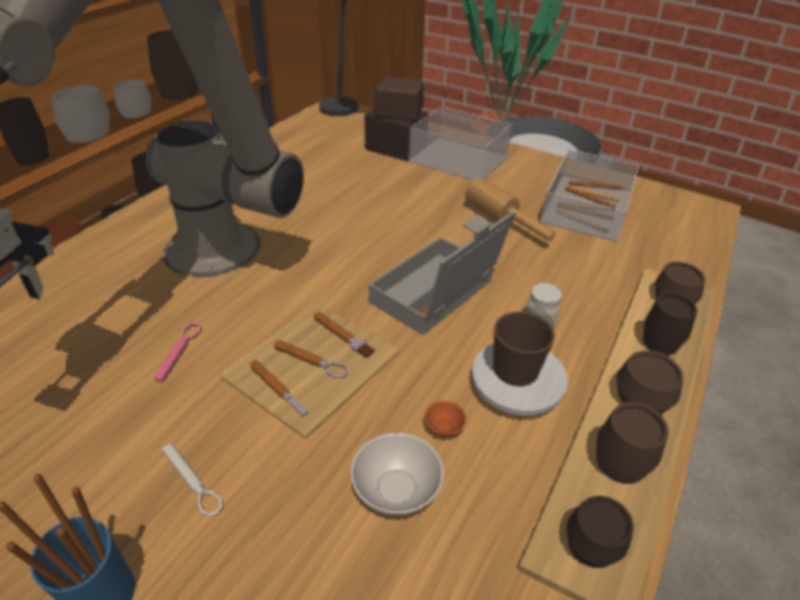

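View pics/side_b.png

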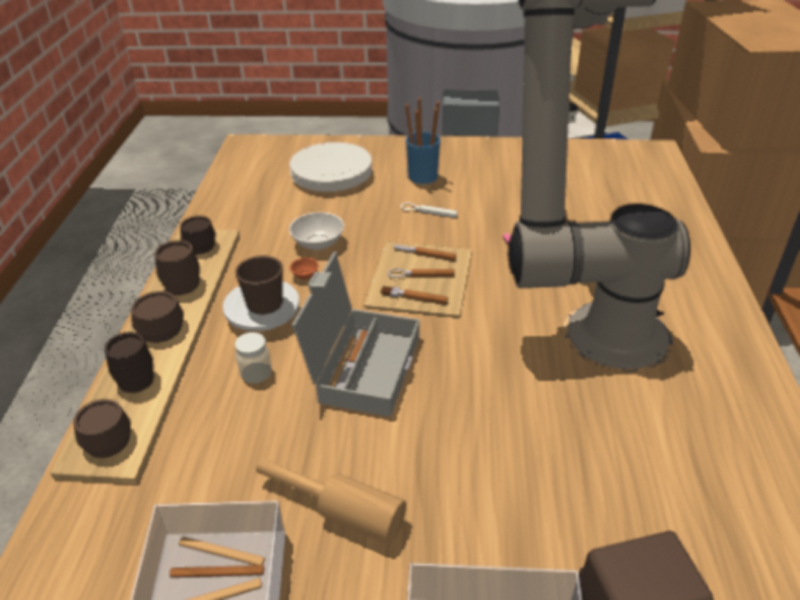

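Candidates in the scene view (800 px): the middle tool on the board (310,358) has a wooden handle and a wire loop. The look-alikes are the pink one (178,352) and the white one (192,480). The knife is at (278,388) and the brush at (343,334). I choose the middle one and check it in a close crop.

Run:
```python
import cv2
a=cv2.imread('pics/scene.png')[130:280,140:335];b=cv2.imread('pics/side.png')[150:270,185:310]
cv2.imwrite('pics/c1.png',cv2.resize(a,None,fx=4,fy=4,interpolation=cv2.INTER_CUBIC))
cv2.imwrite('pics/c2.png',cv2.resize(b,None,fx=5,fy=5,interpolation=cv2.INTER_CUBIC))
```

```text
(no output)
```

View pics/c1.png

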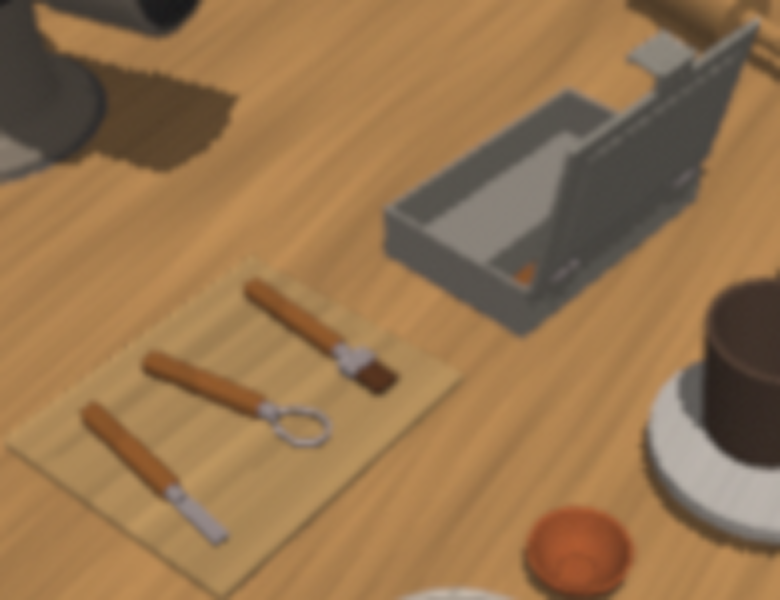

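View pics/c2.png

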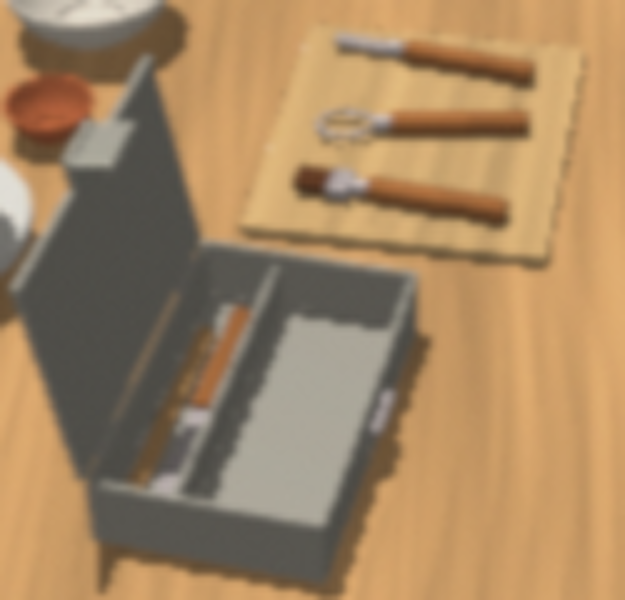

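The crop confirms the choice: wooden handle and wire loop, butt at c1 (150,362), loop end at (330,428). The case rim corners are front/-y c1 (388,212), front/+y (570,93), and in c2 (415,277), (330,527), (203,245) and (97,487).

Run:
```python
from h import *
import pickle
from scipy.optimize import least_squares
m,n=pickle.load(open('cams.pkl','rb'))
S=lambda p:((p[0]+.5)/4-.5+140,(p[1]+.5)/4-.5+130)
D=lambda p:((p[0]+.5)/5-.5+185,(p[1]+.5)/5-.5+150)
for k,p,q in (('butt',(150,362),(528,122)),('loop',(330,428),(318,123))): print(k,atz(m,S(p),18),atz(n,D(q),18))
for k,p,q in (('knife butt',(90,410),(533,75)),('knife tip',(222,538),(338,42)),('brush butt',(250,288),(506,212)),('brush tip',(390,380),(298,180))): print(k,atz(m,S(p),18),atz(n,D(q),18))
obs=[(m,S((388,212)),(-75,-120,50)),(m,S((570,93)),(-75,120,50)),(m,S((522,333)),(75,-120,0)),(n,D((415,277)),(-75,-120,50)),(n,D((330,527)),(-75,120,50)),(n,D((203,245)),(75,-120,50)),(n,D((97,487)),(75,120,50))]
def f(x):
    c,s=np.cos(x[2]),np.sin(x[2]);r=[]
    for M,uv,P in obs:
        X=[x[0]+c*P[0]-s*P[1],x[1]+s*P[0]+c*P[1],P[2]];r+=list(proj(M,X)[0]-uv)
    return r
r=least_squares(f,[550,0,0]);print(r.x,np.round(r.fun,1))
x=r.x;c,s=np.cos(x[2]),np.sin(x[2])
# lid angle: lid free corners (outer/inner edges): side corners (147,57)=-y,(18,290)=+y; scene (570,155)=-y,(757,25)=+y
ob2=[(n,D((147,60)),-120),(n,D((18,290)),120),(m,S((570,157)),-120),(m,S((757,25)),120)]
def g(a):
    o=[]
    for M,uv,y in ob2:
        l=75-150*np.cos(a[0]);z=50+150*np.sin(a[0])
        o+=list(proj(M,[x[0]+c*l-s*y,x[1]+s*l+c*y,z])[0]-uv)
    return o
r=least_squares(g,[1.7]);print(r.x,np.round(r.fun,1))
```

```text
butt [ 361.93397341 -188.78783286   18.        ] [ 359.77456139 -182.64619894   18.        ]
loop [ 513.54974278 -172.98405511   18.        ] [ 515.96355735 -174.95068849   18.        ]
knife butt [ 356.60560755 -249.96241351   18.        ] [ 356.21981095 -243.02221438   18.        ]
knife tip [ 508.35767391 -292.24429934   18.        ] [ 508.22928221 -281.32047452   18.        ]
brush butt [375.79598663 -82.83227085  18.        ] [374.85137293 -75.08497993  18.        ]
brush tip [ 524.14846018 -110.21073167   18.        ] [ 525.28848532 -105.50740586   18.        ]
[ 5.27455927e+02  1.33648790e+02 -1.78387796e-01] [-0.4 -1.8 -0.8 -2.7  1.5  0.6  0.8 -1.4  0.1 -0.2  0.1 -1.3 -1.4 -0.4]
[1.77368399] [-0.3 -0.9 -0.4  0.7  1.8 -2.4  1.1 -2.9]
```

Call:
carry_out([
  {"tx": 28,"ty": 32,"tz": -6,"rz": -0.018},
  {"tx": 28,"ty": 32,"tz": -6,"rz": -0.018},
  {"tx": 28,"ty": 32,"tz": -6,"rz": -0.018},
  {"tx": 28,"ty": 32,"tz": -6,"rz": -0.018},
  {"tx": 28,"ty": 32,"tz": -6,"rz": -0.018},
  {"tx": 28,"ty": 33,"tz": -6,"rz": -0.018},
  {"tx": 28,"ty": 33,"tz": -6,"rz": -0.018},
  {"tx": 28,"ty": 33,"tz": -6,"rz": -0.018},
  {"tx": 27,"ty": 33,"tz": -6,"rz": -0.018},
  {"tx": 27,"ty": 33,"tz": -6,"rz": -0.018},
  {},
  {},
], gripper=0.35)

```text
invalid input at $.plan[0]: expected keys tx, ty, tz, rx, ry, rz
```

Run:
```python
from h import *
import pickle
o=bot.get_obs();print(o['tool_pos'],o['tcp_rot'],o['grip_width'])
a,m=snap('wrist','w1.png');pickle.dump(m,open('w1.pkl','wb'))
cv2.imwrite('pics/w1b.png',cv2.resize(a[:,:,::-1],(800,600),interpolation=cv2.INTER_CUBIC))
```

```text
[ 134.31646563 -507.13432792  226.12965315] [-3.14021575e+00 -1.78618234e-04  2.58794974e-01] 91.80046814968887
```

View pics/w1b.png

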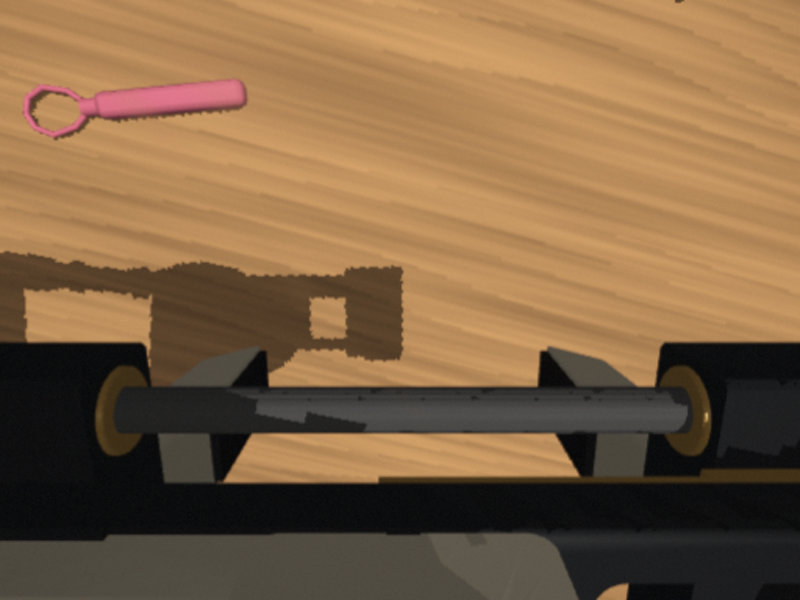

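The move was refused because every row needs all six keys, so this view from the start pose shows only the pink look-alike (150,100). I send the move again with full rows.

Call:
carry_out([
  {"tx": 28,"ty": 32,"tz": -6,"rx": 0,"ry": 0,"rz": -0.018},
  {"tx": 28,"ty": 32,"tz": -6,"rx": 0,"ry": 0,"rz": -0.018},
  {"tx": 28,"ty": 32,"tz": -6,"rx": 0,"ry": 0,"rz": -0.018},
  {"tx": 28,"ty": 32,"tz": -6,"rx": 0,"ry": 0,"rz": -0.018},
  {"tx": 28,"ty": 32,"tz": -6,"rx": 0,"ry": 0,"rz": -0.018},
  {"tx": 28,"ty": 33,"tz": -6,"rx": 0,"ry": 0,"rz": -0.018},
  {"tx": 28,"ty": 33,"tz": -6,"rx": 0,"ry": 0,"rz": -0.018},
  {"tx": 28,"ty": 33,"tz": -6,"rx": 0,"ry": 0,"rz": -0.018},
  {"tx": 27,"ty": 33,"tz": -6,"rx": 0,"ry": 0,"rz": -0.018},
  {"tx": 27,"ty": 33,"tz": -6,"rx": 0,"ry": 0,"rz": -0.018},
  {"tx": 0,"ty": 0,"tz": 0,"rx": 0,"ry": 0,"rz": 0},
  {"tx": 0,"ty": 0,"tz": 0,"rx": 0,"ry": 0,"rz": 0},
], gripper=0.35)

```text
time: 1.35
tool_pos: [412.5, -181.8, 166.4]
tcp_rot: [-3.141, 0.001, 0.082]
contact_force: [0.3, -0.3, 0.3]
grip_width: 60.0
finger_force: 0.0
```

Run:
```python
from h import *
import pickle
o=bot.get_obs();print(o['tool_pos'],o['tcp_rot'],o['grip_width'])
a,m=snap('wrist','w2.png');pickle.dump(m,open('w2.pkl','wb'))
cv2.imwrite('pics/w2b.png',cv2.resize(a[:,:,::-1],(800,600),interpolation=cv2.INTER_CUBIC))
```

```text
[ 412.5150453  -181.7684151   166.44725586] [-3.14144784e+00  8.66202661e-04  8.17391080e-02] 59.96884628088336
```

View pics/w2b.png

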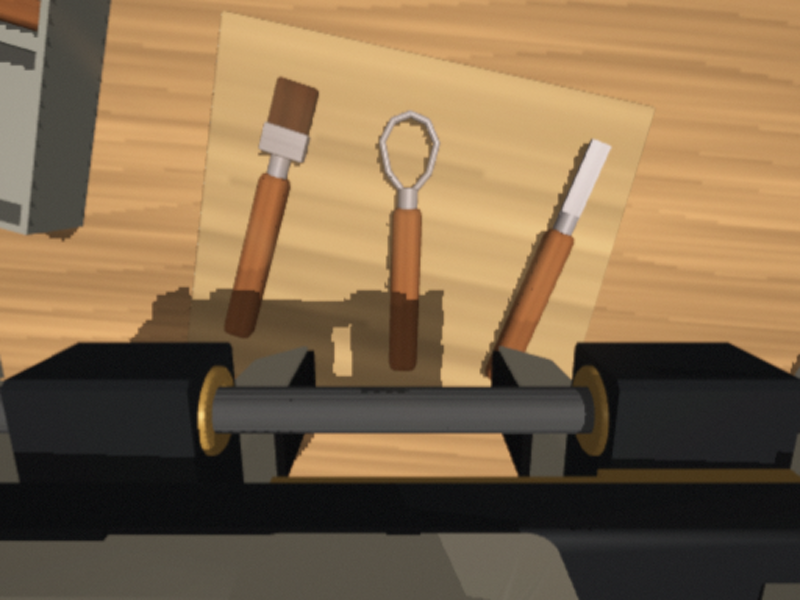

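The wrist view has the loop tool in the centre: loop end (411,113), handle top (406,210), butt (403,369). The case's front/-y corner is at about (28,232) on the rim, with its base at (83,225).

Run:
```python
from h import *
import pickle
m=pickle.load(open('w2.pkl','rb'))
U=lambda p:((p[0]+.5)*.64-.5,(p[1]+.5)*.64-.5)
print('loop',atz(m,U((411,113)),18),'h0',atz(m,U((406,208)),26),'butt',atz(m,U((403,370)),22))
c,s=np.cos(-.178),np.sin(-.178)
for P in ((-75,-120,50),(-75,-120,0),(22,-116,42),(75,-120,50)):
    X=[527.5+c*P[0]-s*P[1],133.6+s*P[0]+c*P[1],P[2]];print(P,np.round(X,1),proj(m,X)[0]/.64)
print(atz(m,U((28,232)),50),atz(m,U((83,225)),0))
```

```text
loop [ 513.744446   -178.80140078   18.        ] h0 [ 459.87227113 -180.27856767   26.        ] butt [ 356.10094722 -186.9063519    22.        ]
(-75, -120, 50) [432.4  28.8  50. ] [ 23.44499571 229.80920362]
(-75, -120, 0) [432.4  28.8   0. ] [ 80.33678922 221.83462783]
(22, -116, 42) [528.6  15.5  42. ] [41.06544999 44.7195946 ]
(75, -120, 50) [580.1   2.2  50. ] [ 47.1358036 -74.4021098]
[431.56797658  26.53483206  50.        ] [430.69057676  27.37781852   0.        ]
```

Call:
carry_out([
  {"tx": -4,"ty": -2.5,"tz": -20,"rx": 0,"ry": 0,"rz": -0.028},
  {"tx": 0,"ty": 0,"tz": -35,"rx": 0,"ry": 0,"rz": 0},
  {"tx": 0,"ty": 0,"tz": -35,"rx": 0,"ry": 0,"rz": 0},
  {"tx": 0,"ty": 0,"tz": -30,"rx": 0,"ry": 0,"rz": 0},
  {"tx": 0,"ty": 0,"tz": -20,"rx": 0,"ry": 0,"rz": 0},
  {"tx": 0,"ty": 0,"tz": -9,"rx": 0,"ry": 0,"rz": 0},
  {"tx": 0,"ty": 0,"tz": -4,"rx": 0,"ry": 0,"rz": 0},
  {"tx": 0,"ty": 0,"tz": 0,"rx": 0,"ry": 0,"rz": 0},
  {"tx": 0,"ty": 0,"tz": 0,"rx": 0,"ry": 0,"rz": 0},
])

```text
time: 2.3
tool_pos: [408.9, -185.7, 14.6]
tcp_rot: [3.14, -0.001, 0.05]
contact_force: [0.4, -0.3, -1.1]
grip_width: 59.8
finger_force: 0.0
```

Call:
carry_out([
  {"tx": 0,"ty": 0,"tz": 0,"rx": 0,"ry": 0,"rz": 0},
  {"tx": 0,"ty": 0,"tz": 0,"rx": 0,"ry": 0,"rz": 0},
  {"tx": 0,"ty": 0,"tz": 0,"rx": 0,"ry": 0,"rz": 0},
  {"tx": 0,"ty": 0,"tz": 0,"rx": 0,"ry": 0,"rz": 0},
  {"tx": 0,"ty": 0,"tz": 0,"rx": 0,"ry": 0,"rz": 0},
  {"tx": 0,"ty": 0,"tz": 0,"rx": 0,"ry": 0,"rz": 0},
  {"tx": 0,"ty": 0,"tz": 0,"rx": 0,"ry": 0,"rz": 0},
  {"tx": 0,"ty": 0,"tz": 0,"rx": 0,"ry": 0,"rz": 0},
], gripper=1)

```text
time: 3.1
tool_pos: [408.4, -185.0, 13.8]
tcp_rot: [3.142, 0.0, 0.051]
contact_force: [0.1, 0.7, 0.7]
grip_width: 17.4
finger_force: 30.0
```

Call:
carry_out([
  {"tx": 0,"ty": 0,"tz": 30,"rx": 0,"ry": 0,"rz": 0},
  {"tx": 0,"ty": 0,"tz": 45,"rx": 0,"ry": 0,"rz": 0},
  {"tx": 0,"ty": 15,"tz": 40,"rx": 0,"ry": 0,"rz": 0.134},
  {"tx": 9,"ty": 32,"tz": 11,"rx": 0,"ry": 0,"rz": 0.134},
  {"tx": 9,"ty": 32,"tz": 0,"rx": 0,"ry": 0,"rz": 0.134},
  {"tx": 9,"ty": 32,"tz": 0,"rx": 0,"ry": 0,"rz": 0.134},
  {"tx": 9,"ty": 32,"tz": 0,"rx": 0,"ry": 0,"rz": 0.134},
  {"tx": 9,"ty": 32,"tz": 0,"rx": 0,"ry": 0,"rz": 0.134},
  {"tx": 9,"ty": 32,"tz": 0,"rx": 0,"ry": 0,"rz": 0.134},
  {"tx": 9,"ty": 32,"tz": 0,"rx": 0,"ry": 0,"rz": 0.134},
  {"tx": 9,"ty": 32,"tz": 0,"rx": 0,"ry": 0,"rz": 0.134},
  {"tx": 9,"ty": 25,"tz": 0,"rx": 0,"ry": 0,"rz": 0.134},
])

```text
time: 4.3
tool_pos: [489.3, 112.8, 139.6]
tcp_rot: [-3.141, -0.0, 1.397]
contact_force: [0.4, 0.6, -0.9]
grip_width: 17.7
finger_force: 30.0
```

Call:
carry_out([
  {"tx": 0,"ty": 0,"tz": 0,"rx": 0,"ry": 0,"rz": 0},
  {"tx": 0,"ty": 0,"tz": 0,"rx": 0,"ry": 0,"rz": 0},
  {"tx": 0,"ty": 0,"tz": 0,"rx": 0,"ry": 0,"rz": 0},
])

```text
time: 4.6
tool_pos: [489.0, 110.2, 139.5]
tcp_rot: [-3.141, 0.0, 1.389]
contact_force: [0.0, 0.0, -0.2]
grip_width: 17.4
finger_force: 30.0
```

Run:
```python
from h import *
import pickle
o=bot.get_obs();print(o['tool_pos'],o['tcp_rot'],o['joint_positions'])
a,m=snap('wrist','w3.png');pickle.dump(m,open('w3.pkl','wb'))
cv2.imwrite('pics/w3b.png',cv2.resize(a[:,:,::-1],(800,600),interpolation=cv2.INTER_CUBIC))
```

```text
[488.9730634  110.24259134 139.53633997] [-3.14098403e+00  4.77297251e-04  1.38885858e+00] [ 6.89331763e-02  3.90449944e-01  1.71484106e+00 -3.61564455e-04
  1.03700974e+00  2.51055146e-01]
```

View pics/w3b.png

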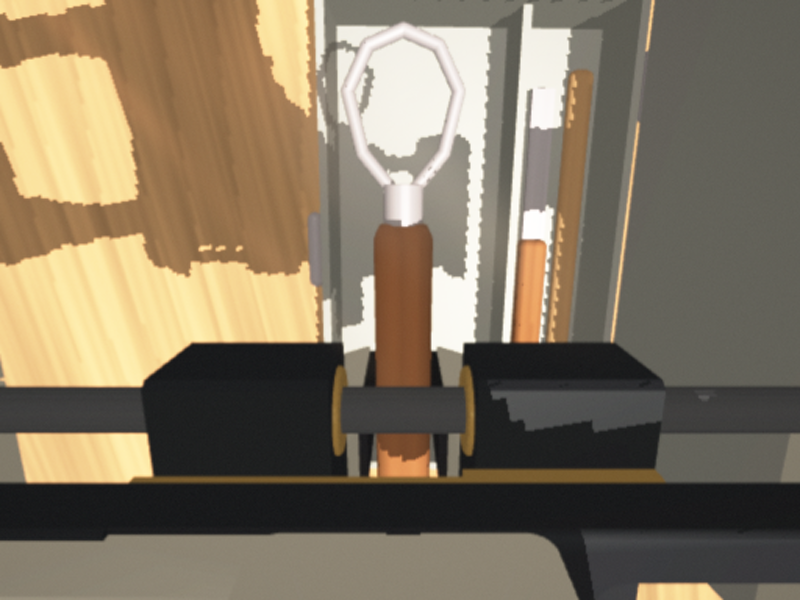

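The tool hangs level and straight, with its loop end at (403,25). The front wall's inner rim is near (327,150) and the divider's near edge at about (519,100) and (505,300).

Run:
```python
from h import *
import pickle
m=pickle.load(open('w3.pkl','rb'))
U=lambda p:((p[0]+.5)*.64-.5,(p[1]+.5)*.64-.5)
C=np.array([526.5,131.8]);c,s=np.cos(-.178),np.sin(-.178)
def cs(X): d=X[:2]-C; return np.round([c*d[0]+s*d[1],-s*d[0]+c*d[1]],1)
for n,p,z in (('frontrim',(320,100),50),('frontrim',(322,300),50),('div',(519,100),42),('div',(505,300),42),('farfloor',(430,27),4),('loop',(403,25),143.8),('handle',(403,260),150)): print(n,cs(atz(m,U(p),z)))
print('tcp',cs(np.array([489,110.2])))
```

```text
frontrim [-72.   72.3]
frontrim [-75.4 -23.8]
div [22.6 73. ]
div [ 20.4 -26.3]
farfloor [-18.6 115. ]
loop [-33.2  78.7]
handle [-33.5  13.1]
tcp [-33.1 -27.9]
```

Call:
carry_out([
  {"tx": 0,"ty": 0,"tz": -30,"rx": 0,"ry": 0,"rz": -0.02},
  {"tx": 0,"ty": 0,"tz": -30,"rx": 0,"ry": 0,"rz": 0},
  {"tx": 0,"ty": 0,"tz": -30,"rx": 0,"ry": 0,"rz": 0},
  {"tx": 0,"ty": 0,"tz": -20,"rx": 0,"ry": 0,"rz": 0},
  {"tx": 0,"ty": 0,"tz": -12,"rx": 0,"ry": 0,"rz": 0},
  {"tx": 0,"ty": 0,"tz": -6,"rx": 0,"ry": 0,"rz": 0},
  {"tx": 0,"ty": 0,"tz": -3,"rx": 0,"ry": 0,"rz": 0},
  {"tx": 0,"ty": 0,"tz": 0,"rx": 0,"ry": 0,"rz": 0},
  {"tx": 0,"ty": 0,"tz": 0,"rx": 0,"ry": 0,"rz": 0},
  {"tx": 0,"ty": 0,"tz": 0,"rx": 0,"ry": 0,"rz": 0},
])

```text
time: 5.65
tool_pos: [489.9, 111.0, 9.5]
tcp_rot: [3.14, -0.0, 1.371]
contact_force: [-0.2, -0.7, -0.3]
grip_width: 17.9
finger_force: 30.0
```

Call:
carry_out([
  {"tx": 0,"ty": 0,"tz": -1,"rx": 0,"ry": 0,"rz": 0},
  {"tx": 0,"ty": 0,"tz": 0,"rx": 0,"ry": 0,"rz": 0},
  {"tx": 0,"ty": 0,"tz": 0,"rx": 0,"ry": 0,"rz": 0},
])

```text
time: 5.95
tool_pos: [489.4, 111.0, 7.8]
tcp_rot: [3.141, -0.0, 1.371]
contact_force: [0.7, -0.4, -0.9]
grip_width: 17.8
finger_force: 30.0
```

Call:
carry_out([
  {"tx": 0,"ty": 0,"tz": 0,"rx": 0,"ry": 0,"rz": 0},
  {"tx": 0,"ty": 0,"tz": 0,"rx": 0,"ry": 0,"rz": 0},
  {"tx": 0,"ty": 0,"tz": 0,"rx": 0,"ry": 0,"rz": 0},
  {"tx": 0,"ty": 0,"tz": 0,"rx": 0,"ry": 0,"rz": 0},
  {"tx": 0,"ty": 0,"tz": 0,"rx": 0,"ry": 0,"rz": 0},
  {"tx": 0,"ty": 0,"tz": 0,"rx": 0,"ry": 0,"rz": 0},
], gripper=0.7)

```text
time: 6.55
tool_pos: [489.4, 111.0, 7.7]
tcp_rot: [3.141, -0.0, 1.371]
contact_force: [-1.2, 0.4, 0.0]
grip_width: 27.7
finger_force: 0.0
```

Call:
carry_out([
  {"tx": 0,"ty": 0,"tz": 10,"rx": 0,"ry": 0,"rz": 0},
  {"tx": 0,"ty": 0,"tz": 20,"rx": 0,"ry": 0,"rz": 0},
  {"tx": 0,"ty": 0,"tz": 35,"rx": 0,"ry": 0,"rz": 0},
  {"tx": 0,"ty": 0,"tz": 40,"rx": 0,"ry": 0,"rz": 0},
  {"tx": 0,"ty": 0,"tz": 45,"rx": 0,"ry": 0,"rz": 0},
  {"tx": 0,"ty": 0,"tz": 45,"rx": 0,"ry": 0,"rz": 0},
  {"tx": 0,"ty": 0,"tz": 40,"rx": 0,"ry": 0,"rz": 0},
  {"tx": 0,"ty": 0,"tz": 0,"rx": 0,"ry": 0,"rz": 0},
  {"tx": 0,"ty": 0,"tz": 0,"rx": 0,"ry": 0,"rz": 0},
])

```text
time: 7.45
tool_pos: [489.4, 111.0, 243.9]
tcp_rot: [3.139, -0.001, 1.371]
contact_force: [0.1, -1.0, -0.4]
grip_width: 27.8
finger_force: 0.0
```

Run:
```python
from h import *
import pickle
o=bot.get_obs();print(o['tool_pos'],o['tcp_rot'])
a,m=snap('wrist','w4.png');b,n=snap('side')
x=cv2.resize(b[150:270,130:310,::-1],(400,267),interpolation=cv2.INTER_CUBIC);y=cv2.resize(a[:,:,::-1],(400,300))
cv2.imwrite('pics/v4.png',np.hstack([y,cv2.copyMakeBorder(x,0,33,0,0,0)]))
```

```text
[489.41437021 110.99049025 243.86965644] [ 3.13923123e+00 -5.96746673e-04  1.37085893e+00]
```

View pics/v4.png

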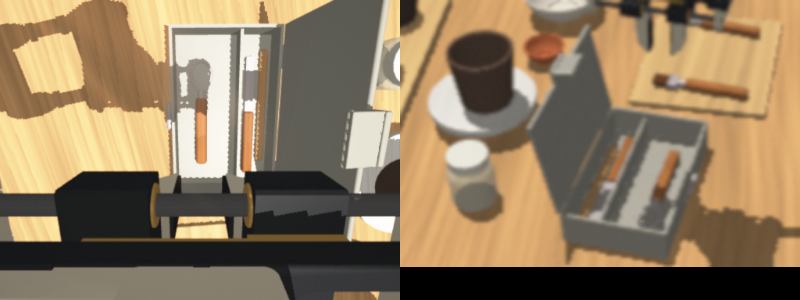

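The tool lies flat in the front bay, clear of the walls (left panel, about (201,120)). The lid is still open and nothing else has moved. Next I go over the lid and behind it with the fingers closed.

Call:
carry_out([
  {"tx": 25,"ty": 0,"tz": 6,"rx": 0,"ry": 0,"rz": 0},
  {"tx": 40,"ty": -2,"tz": 0,"rx": 0,"ry": 0,"rz": 0},
  {"tx": 40,"ty": -2,"tz": 0,"rx": 0,"ry": 0,"rz": 0},
  {"tx": 40,"ty": -2,"tz": 0,"rx": 0,"ry": 0,"rz": 0},
  {"tx": 40,"ty": -2,"tz": 0,"rx": 0,"ry": 0,"rz": 0},
  {"tx": 0,"ty": 0,"tz": 0,"rx": 0,"ry": 0,"rz": 0},
  {"tx": 0,"ty": 0,"tz": -20,"rx": 0,"ry": 0,"rz": 0},
  {"tx": 0,"ty": 0,"tz": -30,"rx": 0,"ry": 0,"rz": 0},
  {"tx": 0,"ty": 0,"tz": -25,"rx": 0,"ry": 0,"rz": 0},
  {"tx": 0,"ty": 0,"tz": 0,"rx": 0,"ry": 0,"rz": 0},
  {"tx": 0,"ty": 0,"tz": 0,"rx": 0,"ry": 0,"rz": 0},
], gripper=1)

```text
time: 8.65
tool_pos: [673.7, 103.0, 173.2]
tcp_rot: [-3.14, 0.0, 1.371]
contact_force: [0.6, 0.2, 1.2]
grip_width: 0.4
finger_force: 0.0
```

Call:
carry_out([
  {"tx": -12,"ty": 2.4,"tz": 0,"rx": 0,"ry": 0,"rz": 0},
  {"tx": -12,"ty": 2.4,"tz": 0,"rx": 0,"ry": 0,"rz": 0},
  {"tx": -12,"ty": 2.4,"tz": 1,"rx": 0,"ry": 0,"rz": 0},
  {"tx": -12,"ty": 2.4,"tz": 1,"rx": 0,"ry": 0,"rz": 0},
  {"tx": -12,"ty": 2.4,"tz": 1,"rx": 0,"ry": 0,"rz": 0},
  {"tx": -11,"ty": 2.2,"tz": 1,"rx": 0,"ry": 0,"rz": 0},
])

```text
time: 9.25
tool_pos: [603.9, 117.3, 180.0]
tcp_rot: [3.137, -0.001, 1.371]
contact_force: [1.2, -1.2, -1.0]
grip_width: 0.7
finger_force: 0.8
```

Call:
carry_out([
  {"tx": -12,"ty": 2.4,"tz": -2,"rx": 0,"ry": 0,"rz": 0},
  {"tx": -12,"ty": 2.4,"tz": -3,"rx": 0,"ry": 0,"rz": 0},
  {"tx": -12,"ty": 2.4,"tz": -4,"rx": 0,"ry": 0,"rz": 0},
  {"tx": 0,"ty": 0,"tz": 0,"rx": 0,"ry": 0,"rz": 0},
])

```text
time: 9.65
tool_pos: [566.9, 124.8, 170.5]
tcp_rot: [3.14, -0.001, 1.371]
contact_force: [0.7, 0.5, 0.3]
grip_width: 0.4
finger_force: 0.0
```

Call:
carry_out([
  {"tx": -11,"ty": 2.2,"tz": -7,"rx": 0,"ry": 0,"rz": 0},
  {"tx": -11,"ty": 2.2,"tz": -8,"rx": 0,"ry": 0,"rz": 0},
  {"tx": -11,"ty": 2.2,"tz": -9,"rx": 0,"ry": 0,"rz": 0},
  {"tx": -8,"ty": 1.6,"tz": -10,"rx": 0,"ry": 0,"rz": 0},
  {"tx": -8,"ty": 1.6,"tz": -10,"rx": 0,"ry": 0,"rz": 0},
  {"tx": -8,"ty": 1.6,"tz": -10,"rx": 0,"ry": 0,"rz": 0},
  {"tx": 0,"ty": 0,"tz": 0,"rx": 0,"ry": 0,"rz": 0},
])

```text
time: 10.35
tool_pos: [510.1, 135.9, 114.9]
tcp_rot: [-3.141, 0.0, 1.371]
contact_force: [-0.5, -1.0, -0.1]
grip_width: 0.3
finger_force: 0.0
```

Call:
carry_out([
  {"tx": -5,"ty": 1,"tz": -9,"rx": 0,"ry": 0,"rz": 0},
  {"tx": -5,"ty": 1,"tz": -9,"rx": 0,"ry": 0,"rz": 0},
  {"tx": -4,"ty": 1,"tz": -9,"rx": 0,"ry": 0,"rz": 0},
  {"tx": 0,"ty": 0,"tz": 0,"rx": 0,"ry": 0,"rz": 0},
  {"tx": 0,"ty": 0,"tz": 0,"rx": 0,"ry": 0,"rz": 0},
])

```text
time: 10.85
tool_pos: [496.1, 138.8, 87.4]
tcp_rot: [-3.141, 0.0, 1.371]
contact_force: [0.4, 0.2, -0.6]
grip_width: 0.1
finger_force: 0.0
```

Run:
```python
from h import *
b,n=snap('side')
cv2.imwrite('pics/v5.png',cv2.resize(b[120:290,110:330,::-1],None,fx=3,fy=3,interpolation=cv2.INTER_CUBIC))
```

```text
(no output)
```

View pics/v5.png

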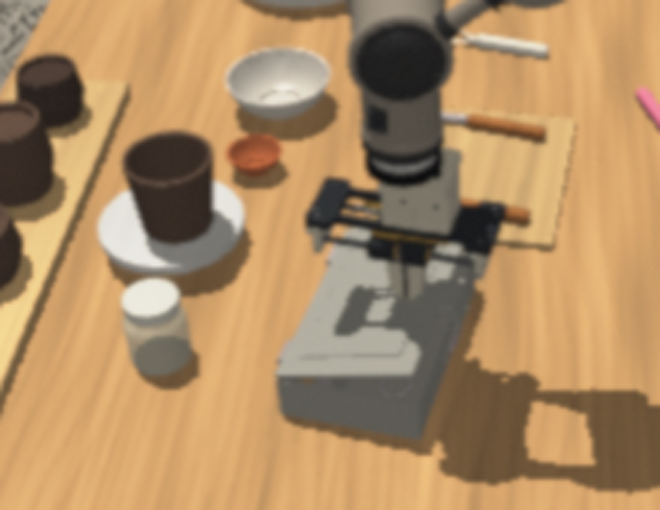

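The lid is over the case, nearly shut, with the fingers on its outer face near (405,290) and the other things undisturbed. Now I move out to the front edge and press.

Call:
carry_out([
  {"tx": 0,"ty": 0,"tz": 15,"rx": 0,"ry": 0,"rz": 0},
  {"tx": -15,"ty": 3,"tz": 0,"rx": 0,"ry": 0,"rz": 0},
  {"tx": -15,"ty": 3,"tz": 0,"rx": 0,"ry": 0,"rz": 0},
  {"tx": 0,"ty": 0,"tz": -10,"rx": 0,"ry": 0,"rz": 0},
  {"tx": 0,"ty": 0,"tz": -10,"rx": 0,"ry": 0,"rz": 0},
  {"tx": 0,"ty": 0,"tz": -10,"rx": 0,"ry": 0,"rz": 0},
  {"tx": 0,"ty": 0,"tz": -6,"rx": 0,"ry": 0,"rz": 0},
  {"tx": 0,"ty": 0,"tz": 0,"rx": 0,"ry": 0,"rz": 0},
])

```text
time: 11.7
tool_pos: [466.2, 144.6, 65.5]
tcp_rot: [-3.14, 0.001, 1.371]
contact_force: [-0.2, 0.0, 0.7]
grip_width: 0.3
finger_force: 0.0
```

Call:
carry_out([
  {"tx": 0,"ty": 0,"tz": -2,"rx": 0,"ry": 0,"rz": 0},
  {"tx": 0,"ty": 0,"tz": -2,"rx": 0,"ry": 0,"rz": 0},
  {"tx": 0,"ty": 0,"tz": -2,"rx": 0,"ry": 0,"rz": 0},
  {"tx": 0,"ty": 0,"tz": -2,"rx": 0,"ry": 0,"rz": 0},
  {"tx": 0,"ty": 0,"tz": 0,"rx": 0,"ry": 0,"rz": 0},
])

```text
time: 12.2
tool_pos: [466.5, 144.7, 58.7]
tcp_rot: [3.141, -0.0, 1.371]
contact_force: [-0.0, 0.2, -0.7]
grip_width: 0.6
finger_force: 0.0
```

Call:
carry_out([
  {"tx": 0,"ty": 0,"tz": -1,"rx": 0,"ry": 0,"rz": 0},
  {"tx": 0,"ty": 0,"tz": -1,"rx": 0,"ry": 0,"rz": 0},
  {"tx": 0,"ty": 0,"tz": -1,"rx": 0,"ry": 0,"rz": 0},
  {"tx": 0,"ty": 0,"tz": 0,"rx": 0,"ry": 0,"rz": 0},
  {"tx": 0,"ty": 0,"tz": 0,"rx": 0,"ry": 0,"rz": 0},
])

```text
time: 12.7
tool_pos: [466.6, 144.8, 56.5]
tcp_rot: [3.141, -0.0, 1.371]
contact_force: [-3.1, 0.5, 9.4]
grip_width: 0.1
finger_force: 4.7
```

Call:
carry_out([
  {"tx": 0,"ty": 0,"tz": -1,"rx": 0,"ry": 0,"rz": 0},
  {"tx": 0,"ty": 0,"tz": 0,"rx": 0,"ry": 0,"rz": 0},
  {"tx": 0,"ty": 0,"tz": 0,"rx": 0,"ry": 0,"rz": 0},
])

```text
time: 13.0
tool_pos: [466.6, 144.8, 56.3]
tcp_rot: [3.14, -0.0, 1.371]
contact_force: [-5.8, -2.0, 17.8]
grip_width: 0.6
finger_force: 8.9
```

Call:
carry_out([
  {"tx": 0,"ty": 0,"tz": 10,"rx": 0,"ry": 0,"rz": 0},
  {"tx": 0,"ty": 0,"tz": 20,"rx": 0,"ry": 0,"rz": 0},
  {"tx": 0,"ty": 0,"tz": 40,"rx": 0,"ry": 0,"rz": 0},
  {"tx": 0,"ty": 0,"tz": 45,"rx": 0,"ry": 0,"rz": 0},
  {"tx": 0,"ty": 0,"tz": 45,"rx": 0,"ry": 0,"rz": 0},
  {"tx": 0,"ty": 0,"tz": 0,"rx": 0,"ry": 0,"rz": 0},
  {"tx": 0,"ty": 0,"tz": 0,"rx": 0,"ry": 0,"rz": 0},
])

```text
time: 13.7
tool_pos: [466.7, 144.8, 215.6]
tcp_rot: [3.139, -0.001, 1.371]
contact_force: [0.1, -0.2, -0.7]
grip_width: 0.1
finger_force: 0.0
```

Run:
```python
from h import *
b,n=snap('side');a,m=snap('scene')
f=lambda x:cv2.resize(x[:,:,::-1],(400,500),interpolation=cv2.INTER_CUBIC)
cv2.imwrite('pics/v6.png',np.hstack([f(b[165:275,190:278]),f(a[130:240,225:313])]))
```

```text
(no output)
```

View pics/v6.png

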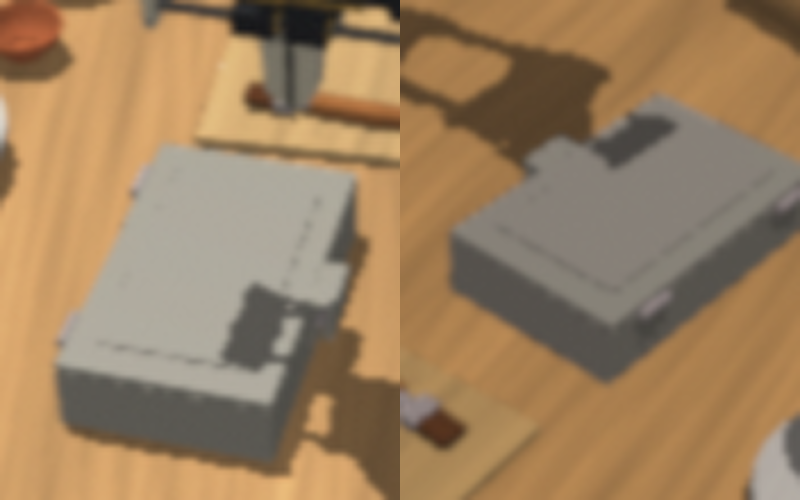

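The lid is flush with the case along its whole front edge, with no gap at the tab (330,285), and it stays shut with the fingers well clear. I hand the job in.

```bash
python3 -c "
from plant import bot
print(bot.close_job())"
```

```text
the job is handed in; nothing more can be done
None
```

The loop tool lies flat in the front bay, the lid is shut past the catch and holds by itself, and I handed the job in at about 14 s; the hand-in returned no verdict.

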